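Gauge an acrylic sample and show its label over the light pad

TASK

Slide the bench gauge's jaw shut on the acrylic sample plate until you feel it press the plate against the fixed jaw, then lift the plate out. Find its frosted, labelled end by the small corner notch and finish while holding the plate steady in the gripper, with the label centred over the round light pad and some 15 to 20 cm above it, the plate tipped with its label side up, at least about half-way from standing to lying flat. Leave the other things on the bench alone.

Things in the scene. Friction and masses are not known exactly. Their poses are not given: they have to be found in the camera images.
- plate_center (a point): Centre of the clear acrylic sample plate, 110 x 60 x 10 mm, about 75 g. It starts standing on a long edge on the gauge's bed, between the jaws and along them. x axis: along the 110 mm length, to the frosted (whitish, outer 35 mm) end; z: across the 60 mm width, up at the start; y: square out of the labelled face. Facing the label with the notch at the top, the notch is at the left.
- notch (a point): Middle of the 14 x 14 mm notch cut out of the upper corner of the plate's frosted end: 48 mm along +x and 23 mm along +z of the plate's centre. The other three corners are square. Axes as for the plate.
- label (a point): Centre of the plain paper label, 26 x 34 mm, on one face of the plate (the +y face) at the frosted end: 33 mm along +x, 5 mm along +y and 6 mm along -z of the plate's centre. Axes as for the plate: y points out of the label.
- gauge: Fixed steel bench gauge: a sliding caliper on a base. Origin: on the bench, under the base, which reaches from -85 to 105 mm along its x and is 90 mm wide along y. The bed, on which the plate stands, is 15 mm above the bench. The fixed jaw at the -x end is a block 60 mm wide along y, 25 mm high over the bed; its face, at x = -60 mm, looks to +x.
- jaw_face (a point): Middle of the measuring face of the sliding jaw, a block 60 mm wide along y, 15 mm thick, 25 mm high over the bed, on the +x side of the plate. Axes as for the gauge; the face looks to -x.
- jaw (a joint): Travel of the sliding jaw towards the fixed jaw (along the gauge's -x), in m: 0 = fully open, gap between the jaw faces 40 mm; gap = 0.040 - value, so about 0.030 when shut on the 10 mm plate. It starts part open, slides with about 1.5 N of friction and stays where it is left.
- tab (a point): Middle of the outer (+x) face of the sliding jaw's upright thumb tab: 10 mm thick along the gauge's x, 30 mm wide along y, its top 52 mm above the bench. It is 95 mm to +x of the jaw's measuring face, joined to it by a bar 22 mm wide and 10 mm high, and moves with it. Axes as for the gauge. Pushing this face along -x shuts the jaw.
- pad_top (a point): Centre of the top of the fixed round light pad, a white disc in an aluminium rim, 110 mm across, 12 mm high.
- tape: Bystander, loose, to be left alone: tape measure, black block 52 x 36 x 40 mm. Origin at the centre of its underside.
- block: Bystander, loose, to be left alone: sanding block, cork with wooden grip, 110 x 60 x 36 mm. Origin at the centre of its underside.
- pencil: Bystander, loose, to be left alone: flat carpenter's pencil, 170 mm long, 13 mm wide, 8 mm high, along its x axis. Origin at the centre of its underside.
- can: Bystander, loose, to be left alone: open tin can, 100 mm across, 125 mm high. Origin at the centre of its underside.
- offcut: Bystander, loose, to be left alone: plain clear acrylic offcut lying flat, 85 x 55 x 10 mm, no notch, no label. Origin at the centre of its underside.
- jar: Bystander, loose, to be left alone: small amber jar of screws, 64 mm across, 75 mm high. Origin at the centre of its underside.
- driver: Bystander, loose, to be left alone: screwdriver lying along its x axis, about 200 mm long.
- glue: Bystander, loose, to be left alone: glue bottle, 60 mm across, 170 mm high. Origin at the centre of its underside.
There are look-alikes about, which are no part of the job. Leave any yellow look-alike of the part that bears plate_center alone.

How it is judged:
By the outcome, as a careful person would: the job done as asked, in the order asked, and still so for the second after the job is handed in, while the arm keeps its last pose, push and grip.
It also fails if it takes over 48 s, if anything falls off the work surface, if the arm or the gripper's body presses on something with over 40 N, if the wrist force passes 120 N, or if a joint passes its speed limit or range.

ROBOT

A 6-joint arm with a two-finger parallel gripper is mounted at the origin on the work surface. World frame = base frame: x ahead of the robot, y to its left, z up, the work surface at z = 0. Lengths are in m, angles in rad, forces in N, time in s.
With the tool pointing down it reaches from about 0.375 to 0.75 m from the base axis. Payload 9 kg.
Tool frame: the origin (TCP) lies between the finger pads; the fingertips stand 22 mm ahead of it and the grasp point (between the pads) lies 3 mm ahead of it; z points along the fingers, y is the line along which they close (so a half turn about z gives the same grasp; the last joint's range is limited). The gripper opens to 85 mm and grips with 20 to 120 N. Pads are 22 mm wide; open, the fingers measure 114 mm over their backs; the gripper's body (76 mm by 85 mm) begins 54 mm behind the grasp point. The pads swing forward as they close: fully open they stand 13 mm farther back than shut.
Start: joints at [0.979, 0.104, 0.097, 1.564, 0, 1.353], TCP at [0.219, 0.559, 0.253] pointing down, gripper open.
Joint ranges: [-2.99, 2.99], [-0.84, 1.86], [-1.1, 1.16], [-1.84, 2.11], [-1.51, 1.56], [-3.14, 3.14]. Speed limits (rad/s): [2.22, 2.22, 2.57, 3.14, 3.14, 3.14].

INTERFACE

Orientations are given as a 3x3 rotation matrix whose columns are the frame's x, y, z axes.
In Python, from rig import bot gives the robot as it stands.
- The arm moves only by the tool play_rows, never from a script. Its argument "steps" is a list of rows, each an object with "slide": the shift along the tool's x, y, z normalised to -1 to 1, where 1 is 25 cm, a list of three; "angular": the turn, a rotation vector about the tool's x, y, z normalised to -1 to 1, where 1 is pi rad, a list of three. In form: [{"slide": [tx, ty, tz], "angular": [ax, ay, az]}, ...]. A call has 1 to 5 rows; each row is the pose to reach, as a shift and turn from the pose commanded when the call began, along the tool's axes at that moment, turning the shorter way round; what a row does not reach only later rows make up. A row lasts 1/10 s, in which the tool goes at most 50 mm and 8.59 degrees, less where a joint would pass 70% of its speed; a pose out of reach is approached as far as the arm can. A call with a number of a shift or a turn outside -1 to 1 is refused whole. A call with a gripper value outside its range is refused whole. "claw" is the gripper command: -1 is shut, 1 is fully open, values between are in proportion, set as the call begins (left out, the last holds). The fingers move at their own pace and stop on an object; the grip force is fixed at half the most. Time passes only in rows, so rows that repeat a pose let the fingers close. It gives the time, the measured TCP pose, the force, the opening and the grip force at its end, in the units of the state.
- bot.read_state(): the state, without advancing time (a new reading comes with each control period).
- bot.read_camera(name): name is "scene" or "top" or "wrist"; returns the picture (384x512x3 uint8, blue, green, red); there is no depth.
- bot.calibration(name): a dict with "fx", "fy", "cx", "cy" (pixels), "cam_to_world" (4x4, takes a point from camera to world coordinates). Camera axes: x right, y down, z forward; pixel columns grow to the right and rows downward; lengths in m; the calibration is good to about 2 mm. A picture is of the moment at which its call begins: read the wrist's pose just before it. calibration takes no time and is no camera call; for the wrist camera it gives the pose at the moment of the call.
- bot.finish_job(): hands the job in; it is judged then, once.
Trained networks look in the newest picture that a camera, given by its name, has taken for a name from the list of things; names that differ only in an ending like _2 or _b are one class to them, and where a whole thing is asked for, a point or a joint stands for the part that bears it (a point fixed in the world has none). Each returns a list of dicts, best first, with "confidence" (0 to 1); they miss things now and then, are a little off and sometimes report something else, mostly with a low value. They report only what shows in the picture. A call takes as long as a camera call. They do not tell look-alikes from the thing itself.
- bot.cut_out(name, camera): "pixels" (384x512 bool, what is visible of it) and "extent" ([left, top, right, bottom] in pixels, round what is visible of it).
The state is a dict: "time": time; "joint_pos": joint angles; "qvel": joint speeds; "joint_efforts": joint torques, N m; "eef_pos": TCP position; "ee_rot": TCP orientation; "ft_force": force on the tool from outside, world axes, zero at the start; "torque": the same for the moment, N m; "opening": finger opening in m; "gripper_force": force on a finger pad.
Only numpy, scipy, OpenCV 4.12 (cv2) and the standard library are available. Lean on these libraries where they do the work, as an engineer would, in place of code of your own. Each camera call takes 0.05 s, during which the arm holds its last target. There are 200 camera calls.

## Working session

There is one attempt and no reset: what is moved stays moved. The work goes in short steps, Python scripts to look and compute and a tool call to move; the robot and the scene stay as the last step left them, time stands still between calls to the robot, and variables do not carry over. Pictures are saved under pics/ and viewed, at most 10 in all, crops included, and the job is handed in when it is done.

Besides the shell and the picture viewer there is one more tool, called after "Emit:" as a command line: name --argument value ..., lists and objects as JSON in quotes. play_rows: Moves the arm, as the interface text tells. Scaled input: -1 to 1 covers 25 cm each way for a shift and pi rad each way for a turn. Its arguments: {"type":"object","properties":{"steps":{"type":"array","items":{"type":"object","properties":{"slide":{"type":"array","items":{"type":"number"}},"angular":{"type":"array","items":{"type":"number"}}}}},"claw":{"type":"number"}},"required":["steps"]}

```bash
mkdir -p pics; cat > h.py <<'E'
from rig import bot
import numpy as np, cv2
def ray(cam,u,v):
    c=bot.calibration(cam);T=np.array(c["cam_to_world"])
    d=T[:3,:3]@np.array([(u-c["cx"])/c["fx"],(v-c["cy"])/c["fy"],1]);return T[:3,3],d
def at_z(cam,u,v,z):
    o,d=ray(cam,u,v);return o+d*(z-o[2])/d[2]
def proj(cam,p):
    c=bot.calibration(cam);T=np.array(c["cam_to_world"]);q=T[:3,:3].T@(np.asarray(p)-T[:3,3])
    return np.array([c["fx"]*q[0]/q[2]+c["cx"],c["fy"]*q[1]/q[2]+c["cy"]])
E
python3 - <<'E'
from h import *
ims={}
for c in["scene","top","wrist"]:
    ims[c]=bot.read_camera(c); cv2.imwrite(f"pics/{c}0.png",ims[c])
    k=bot.calibration(c);print(c,k["fx"],np.round(k["cam_to_world"],3).tolist())
for n in["plate_center","gauge","tab","pad_top","label"]:
    for c in["scene","top"]:
        try:
            for d in bot.cut_out(n,c)[:3]: print(n,c,round(d["confidence"],2),d["extent"])
        except Exception as e: print(n,c,e)
cv2.imwrite("pics/both.png",cv2.resize(np.vstack([ims["scene"],ims["top"]]),None,fx=.78,fy=.78))
E
```

```text
scene 491.1195568705893 [[0.183, 0.587, -0.789, 1.634], [0.983, -0.119, 0.139, -0.217], [-0.012, -0.801, -0.599, 0.875], [0.0, 0.0, 0.0, 1.0]]
top 493.25852075871813 [[0.024, -0.983, 0.184, 0.337], [-1.0, -0.026, -0.012, -0.017], [0.016, -0.183, -0.983, 1.402], [0.0, 0.0, 0.0, 1.0]]
wrist 305.2957822402366 [[0.365, 0.89, 0.274, 0.149], [0.931, -0.349, -0.109, 0.586], [-0.001, 0.294, -0.956, 0.374], [0.0, 0.0, 0.0, 1.0]]
plate_center scene 0.94 [283.6, 190.0, 323.3, 209.7]
plate_center scene 0.62 [267.0, 144.0, 290.6, 171.6]
plate_center top 0.78 [194.0, 277.1, 232.7, 292.2]
plate_center top 0.63 [149.8, 122.8, 190.1, 154.7]
plate_center top 0.52 [195.9, 181.1, 229.4, 200.6]
gauge scene 0.9 [286.4, 178.4, 315.7, 220.8]
gauge top 0.81 [182.3, 180.7, 231.7, 252.2]
gauge top 0.4 [196.5, 202.7, 214.9, 238.4]
tab scene 0.65 [300.5, 172.4, 308.5, 192.0]
tab top 0.75 [191.2, 179.5, 229.9, 201.3]
tab top 0.64 [193.5, 201.5, 218.6, 237.5]
pad_top scene 0.56 [165.3, 213.5, 203.7, 247.4]
pad_top top 0.92 [309.1, 174.9, 343.8, 219.9]
pad_top top 0.62 [190.4, 186.0, 232.2, 204.1]
label scene 0.65 [280.8, 191.2, 324.0, 211.2]
label scene 0.61 [263.4, 143.9, 291.8, 171.3]
label top 0.75 [192.3, 274.8, 234.3, 297.1]
label top 0.68 [194.9, 200.1, 218.2, 235.6]
label top 0.64 [192.4, 183.0, 231.9, 202.0]
```

View pics/scene0.png

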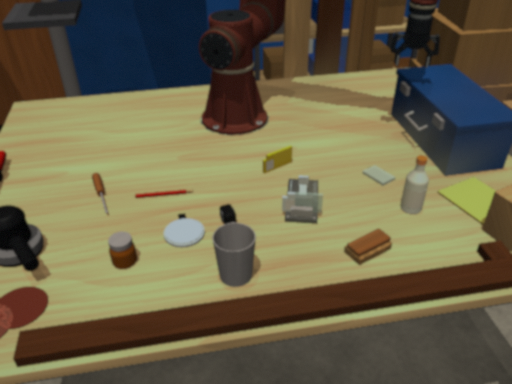

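View pics/top0.png

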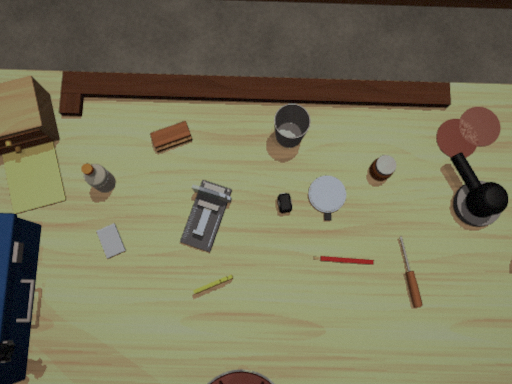

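The scene view shows the gauge at about (302,200) with the plate in it, the yellow look-alike at (278,158) and the pad at (184,232). In the top view the gauge is at (207,215) and the pad at (327,194). Next I'll enlarge the gauge.

```bash
python3 - <<'E'
from h import *
s=cv2.imread("pics/scene0.png")[165:235,265:345];t=cv2.imread("pics/top0.png")[170:260,165:255]
f=lambda i:cv2.resize(i,(400,400),interpolation=cv2.INTER_CUBIC)
cv2.imwrite("pics/z1.png",np.hstack([f(s),f(t)]))
for p in[(207,215),(182,246),(213,182),(231,188),(200,252)]:print(p,at_z("top",*p,0.015).round(3))
print("pad",at_z("top",327,194,.012).round(3),at_z("scene",184,232,.012).round(3))
print("can",at_z("top",291,135,0).round(3),"tape",at_z("top",285,203,.02).round(3),"jar",at_z("top",380,170,0))
E
```

```text
(207, 215) [0.549 0.112 0.015]
(182, 246) [0.46  0.178 0.015]
(213, 182) [0.646 0.099 0.015]
(231, 188) [0.63  0.047 0.015]
(200, 252) [0.444 0.127 0.015]
pad [ 0.62  -0.23   0.012] [ 0.626 -0.23   0.012]
can [ 0.798 -0.125  0.   ] tape [ 0.589 -0.109  0.02 ] jar [ 0.69854455 -0.38796893  0.        ]
```

View pics/z1.png

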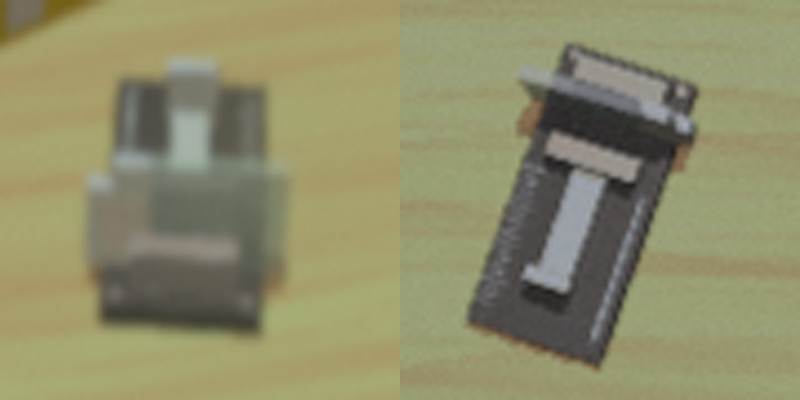

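The frosted, notched end is at the world −y side (left in the scene crop, right in the top crop). The label faces the fixed jaw, away from the robot, and the tab is on the robot side. I'll work out the gauge pose next.

```bash
python3 - <<'E'
from h import *
px=[(203.2,180.1),(231,189.8),(210,252.2),(180.8,242.5)]
P=np.array([at_z("top",*p,.014) for p in px])
print(P.round(3).tolist())
print([np.linalg.norm(P[i]-P[(i+1)%4]).round(3) for i in range(4)])
gx=(P[2]+P[3]-P[0]-P[1])/2;gx/=np.linalg.norm(gx);c=P.mean(0)-gx*.010
print("gx",gx,np.degrees(np.arctan2(gx[1],gx[0])),"origin",c)
s=bot.read_state();print(s["time"],np.round(s["ee_rot"],3).tolist(),s["eef_pos"],s["opening"],s["ft_force"])
c=bot.calibration("wrist");R=np.array(s["ee_rot"]);T=np.array(c["cam_to_world"])
print("cam in tool",(R.T@(T[:3,3]-s["eef_pos"])).round(3),(R.T@T[:3,:3]).round(3).tolist())
E
```

```text
[[0.651, 0.128, 0.014], [0.624, 0.047, 0.014], [0.444, 0.099, 0.014], [0.469, 0.182, 0.014]]
[np.float64(0.085), np.float64(0.188), np.float64(0.087), np.float64(0.189)]
gx [-0.95841725  0.28537059  0.        ] 163.41899823303493 origin [0.55687103 0.11109982 0.014     ]
0.65 [[-0.931, 0.365, 0.0], [0.365, 0.931, 0.0], [-0.0, 0.0, -1.0]] [0.21911002 0.55861522 0.25338743] 0.08487335705186679 [-0.35923447  0.42271485 -0.08285927]
cam in tool [ 0.075  0.    -0.121] [[-0.0, -0.956, -0.295], [1.0, -0.0, -0.0], [0.0, -0.295, 0.956]]
```

```bash
cat >> h.py <<'E'
from scipy.spatial.transform import Rotation as Ro
def plan(goals,p=None,R=None):
    """goals: list of (pos,R); prints calls as slide/angular from the current pose"""
    s=bot.read_state();p=np.array(s["eef_pos"]) if p is None else p;R=np.array(s["ee_rot"]) if R is None else R
    for P,G in goals:
        while True:
            d=R.T@(np.asarray(P)-p);a=Ro.from_matrix(R.T@G).as_rotvec()
            f=min(1,.24/max(1e-9,np.linalg.norm(d)),np.radians(42)/max(1e-9,np.linalg.norm(a)))
            sl=np.round(d*f/.25,3);an=np.round(a*f/np.pi,3)
            print("slide",sl.tolist(),"angular",an.tolist(),"rows",round(max(np.linalg.norm(d*f)/.05,np.degrees(np.linalg.norm(a*f))/8.59),1))
            p=p+R@(sl*.25);R=R@Ro.from_rotvec(an*np.pi).as_matrix()
            if f==1:break
def down(deg):  # tool down, tool y at heading deg
    y=np.array([np.cos(np.radians(deg)),np.sin(np.radians(deg)),0]);z=np.array([0,0,-1.]);return np.stack([np.cross(y,z),y,z],1)
E
python3 -c "
from h import *
plan([((.51,.06,.25),down(-16.6))])"
```

```text
slide [-0.753, -0.595, 0.006] angular [0.0, -0.0, 0.197] rows 4.8
slide [-0.959, -0.048, 0.005] angular [0.0, -0.0, 0.197] rows 4.8
slide [-0.328, 0.21, 0.002] angular [0.0, -0.0, 0.079] rows 1.9
```

Emit:
play_rows --steps '[{"slide": [-0.753,-0.595,0.006],"angular": [0,0,0.197]},{"slide": [-0.753,-0.595,0.006],"angular": [0,0,0.197]},{"slide": [-0.753,-0.595,0.006],"angular": [0,0,0.197]},{"slide": [-0.753,-0.595,0.006],"angular": [0,0,0.197]},{"slide": [-0.753,-0.595,0.006],"angular": [0,0,0.197]}]'

```text
time: 1.15
eef_pos: [0.3409, 0.3493, 0.2519]
ee_rot: [[-0.542, 0.841, 0.001], [0.841, 0.542, 0.0], [-0.0, 0.001, -1.0]]
ft_force: [0.1, 0.4, -0.3]
opening: 0.0854
gripper_force: 0.0
```

Emit:
play_rows --steps '[{"slide": [-0.959,-0.048,0.005],"angular": [0,0,0.197]},{"slide": [-0.959,-0.048,0.005],"angular": [0,0,0.197]},{"slide": [-0.959,-0.048,0.005],"angular": [0,0,0.197]},{"slide": [-0.959,-0.048,0.005],"angular": [0,0,0.197]},{"slide": [-0.959,-0.048,0.005],"angular": [0,0,0.197]}]'

```text
time: 1.65
eef_pos: [0.462, 0.1416, 0.2508]
ee_rot: [[0.047, 0.999, 0.001], [0.999, -0.047, -0.0], [-0.0, 0.001, -1.0]]
ft_force: [1.1, 1.2, 0.5]
opening: 0.0854
gripper_force: 0.0
```

Emit:
play_rows --steps '[{"slide": [-0.328,0.21,0.002],"angular": [0,0,0.079]},{"slide": [-0.328,0.21,0.002],"angular": [0,0,0.079]},{"slide": [-0.328,0.21,0.002],"angular": [0,0,0.079]},{"slide": [-0.328,0.21,0.002],"angular": [0,0,0.079]},{"slide": [-0.328,0.21,0.002],"angular": [0,0,0.079]}]' --claw -1

```text
time: 2.15
eef_pos: [0.5098, 0.0606, 0.2501]
ee_rot: [[0.284, 0.959, -0.0], [0.959, -0.284, 0.0], [0.0, -0.0, -1.0]]
ft_force: [-0.9, -0.1, -0.3]
opening: 0.0124
gripper_force: 0.0
```

```bash
python3 - <<'E'
from h import *
s=bot.read_state();print(s["time"],s["eef_pos"],np.round(s["ee_rot"],3).tolist(),np.round(s["joint_pos"],2),s["opening"])
i=bot.read_camera("wrist");cv2.imwrite("pics/w1raw.png",i);cv2.imwrite("pics/w1.png",cv2.resize(i,(800,600),interpolation=cv2.INTER_CUBIC))
np.save("w1.npy",bot.calibration("wrist")["cam_to_world"])
E
```

```text
2.15 [0.50975989 0.06059206 0.2501289 ] [[0.284, 0.959, -0.0], [0.959, -0.284, 0.0], [0.0, -0.0, -1.0]] [-0.14 -0.16 -0.17  1.56  0.    1.72] 0.012387048303724012
```

View pics/w1.png

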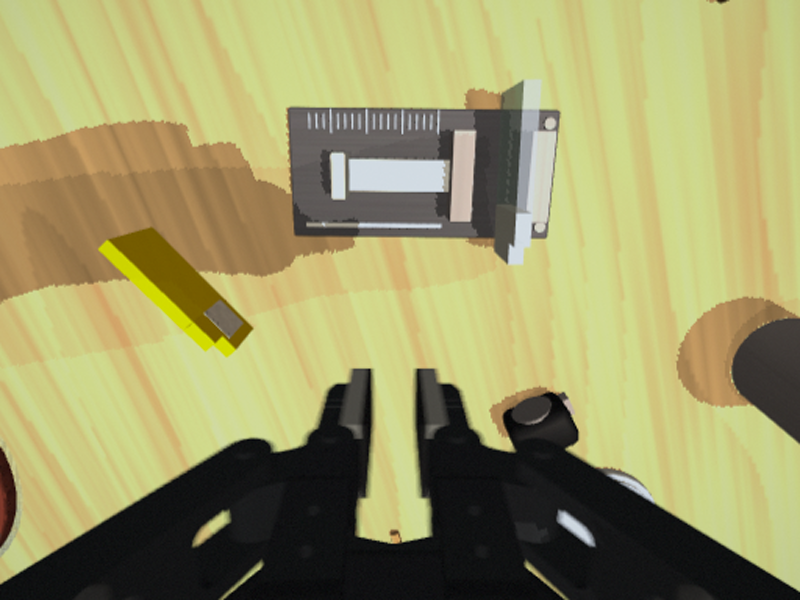

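Wrist view, in 800-px coordinates: the base corners are (289,108), (560,111), (547,238) and (295,237). The tab top is at x 331–345, y 153–199, and the jaw top at x 450–475. The plate stands near x≈520 with its frosted, notched end at the bottom, about (515,264).

```bash
python3 - <<'E'
from h import *
f=lambda u,v,z:at_z("wrist",u/1.5625,v/1.5625,z)
P=np.array([f(560,111,.015),f(547,238,.015),f(295,237,.015),f(289,108,.015)])
print(P.round(3).tolist(),[np.linalg.norm(P[i]-P[(i+1)%4]).round(3) for i in range(4)])
gx=(P[2]+P[3]-P[0]-P[1])/2;gx/=np.linalg.norm(gx);gy=np.array([-gx[1],gx[0],0]);o=P.mean(0)-gx*.010
print("ang",np.degrees(np.arctan2(gx[1],gx[0])),"o",o.round(4))
for n,p in dict(tabL=(331,176,.052),tabR=(345,176,.052),tabt=(338,153,.052),tabb=(338,199,.052),jawf=(475,176,.04),jawb=(450,176,.04),jt=(462,130,.04),jb=(462,221,.04),fix=(531,170,.04),pfar1=(524,80,.075),pfar2=(541,80,.075),pn1=(512,240,.075),pn2=(530,240,.075),pbot=(515,264,.061)).items():
    q=f(*p);print(n,q.round(4),"gauge",((q-o)@gx).round(4),((q-o)@gy).round(4))
c=np.array([f(u,v,z)for u,v,z in[(1,1,0)]])
i=cv2.imread("pics/w1raw.png")[40:180,280:370];cv2.imwrite("pics/w1z.png",cv2.resize(i,None,fx=4.2,fy=4.2,interpolation=cv2.INTER_CUBIC))
E
```

```text
[[0.651, 0.129, 0.015], [0.625, 0.045, 0.015], [0.444, 0.099, 0.015], [0.471, 0.185, 0.015]] [np.float64(0.089), np.float64(0.189), np.float64(0.09), np.float64(0.188)]
ang 163.13196297525033 o [0.5575 0.1115 0.015 ]
tabL [0.4892 0.1331 0.052 ] gauge 0.0716 -0.0009
tabR [0.4978 0.1306 0.052 ] gauge 0.0626 -0.001
tabt [0.498  0.1453 0.052 ] gauge 0.0667 -0.0151
tabb [0.4889 0.118  0.052 ] gauge 0.0675 0.0137
jawf [0.5803 0.1057 0.04  ] gauge -0.0235 -0.0011
jawb [0.5642 0.1105 0.04  ] gauge -0.0067 -0.001
jt [0.579  0.1364 0.04  ] gauge -0.0134 -0.0301
jb [0.5646 0.0791 0.04  ] gauge -0.0163 0.0289
fix [0.6171 0.0989 0.04  ] gauge -0.0608 -0.0053
pfar1 [0.6141 0.1521 0.075 ] gauge -0.0425 -0.0553
pfar2 [0.6234 0.1493 0.075 ] gauge -0.0521 -0.0554
pn1 [0.5882 0.0645 0.075 ] gauge -0.043 0.0361
pn2 [0.5989 0.0613 0.075 ] gauge -0.0543 0.036
pbot [0.5894 0.045  0.061 ] gauge -0.0498 0.0544
```

View pics/w1z.png

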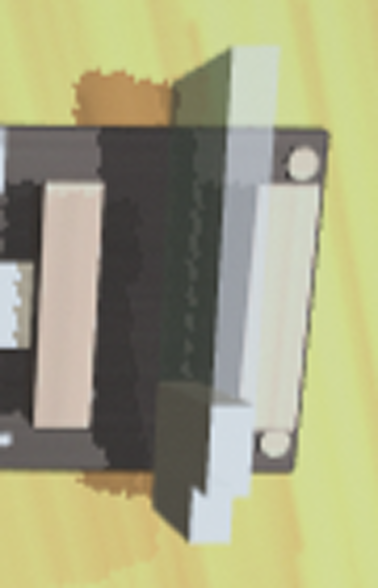

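```bash
cat >> h.py <<'E'
GO=np.array([.5575,.1115,0]);GA=np.radians(163.13);GX=np.array([np.cos(GA),np.sin(GA),0]);GY=np.array([-GX[1],GX[0],0]);RD=down(-16.87)
def g(x,y,z):return GO+GX*x+GY*y+np.array([0,0,z])
def ing(p):d=np.asarray(p)-GO;return np.round([d@GX,d@GY,d[2]],4)
E
python3 -c "
from h import *
plan([(g(.107,0,.2),RD),(g(.107,0,.048),RD)])"
```

```text
slide [0.251, -0.302, 0.201] angular [0.0, -0.0, 0.002] rows 2.2
slide [0.0, -0.0, 0.608] angular [0.0, -0.0, 0.0] rows 3.0
```

Emit:
play_rows --steps '[{"slide": [0.251,-0.302,0.201],"angular": [0,0,0.002]},{"slide": [0.251,-0.302,0.201],"angular": [0,0,0.002]},{"slide": [0.251,-0.302,0.201],"angular": [0,0,0.002]},{"slide": [0.251,-0.302,0.201],"angular": [0,0,0.002]}]'

```text
time: 2.6
eef_pos: [0.4541, 0.1436, 0.1993]
ee_rot: [[0.287, 0.958, -0.001], [0.958, -0.287, 0.0], [-0.0, -0.001, -1.0]]
ft_force: [1.2, -0.3, 1.1]
opening: 0.0001
gripper_force: 0.0
```

Emit:
play_rows --steps '[{"slide": [0,0,0.2]},{"slide": [0,0,0.4]},{"slide": [0,0,0.55]},{"slide": [0,0,0.608]},{"slide": [0,0,0.608]}]'

```text
$.steps[0]: bad value
```

```bash
python3 -c "
from h import *
s=bot.read_state();print(s['time'],ing(s['eef_pos']),s['ft_force'],s['opening'])"
```

```text
2.6 [ 0.1083 -0.0007  0.1993] [ 1.21354952 -0.31988198  1.1279286 ] 0.00011416528686238266
```

Emit:
play_rows --steps '[{"slide": [0,0,0.2],"angular": [0,0,0]},{"slide": [0,0,0.4],"angular": [0,0,0]},{"slide": [0,0,0.55],"angular": [0,0,0]},{"slide": [0,0,0.605],"angular": [0,0,0]},{"slide": [0,0,0.605],"angular": [0,0,0]}]'

```text
time: 3.1
eef_pos: [0.4552, 0.1413, 0.0479]
ee_rot: [[0.291, 0.957, -0.002], [0.957, -0.291, -0.0], [-0.001, -0.002, -1.0]]
ft_force: [-0.0, 0.5, 0.6]
opening: 0.0001
gripper_force: 0.0
```

Emit:
play_rows --steps '[{"slide": [0,0.02,0],"angular": [0,0,0]},{"slide": [0,0.04,0],"angular": [0,0,0]},{"slide": [0,0.06,0],"angular": [0,0,0]},{"slide": [0,0.08,0],"angular": [0,0,0]}]'

```text
time: 3.5
eef_pos: [0.4761, 0.1357, 0.0498]
ee_rot: [[0.291, 0.957, 0.002], [0.957, -0.291, 0.0], [0.001, 0.002, -1.0]]
ft_force: [-0.9, -0.1, 1.4]
opening: 0.0001
gripper_force: 0.8
```

Emit:
play_rows --steps '[{"slide": [0,0.02,0],"angular": [0,0,0]},{"slide": [0,0.04,0],"angular": [0,0,0]},{"slide": [0,0.06,0],"angular": [0,0,0]}]'

```text
time: 3.8
eef_pos: [0.4894, 0.1314, 0.0486]
ee_rot: [[0.291, 0.957, -0.0], [0.957, -0.291, 0.0], [0.0, -0.0, -1.0]]
ft_force: [-2.7, 1.4, 2.2]
opening: 0.0002
gripper_force: 1.0
```

```bash
python3 -c "
from h import *
s=bot.read_state();print(s['time'],ing(s['eef_pos']),s['ft_force'],s['opening'])"
```

```text
3.8 [0.0709 0.0007 0.0486] [-2.71972713  1.39377007  2.22609189] 0.00023699471473441467
```

Emit:
play_rows --steps '[{"slide": [0,0.012,0],"angular": [0,0,0]},{"slide": [0,0.024,0],"angular": [0,0,0]}]'

```text
time: 4.0
eef_pos: [0.495, 0.1296, 0.0485]
ee_rot: [[0.291, 0.957, -0.0], [0.957, -0.291, 0.0], [-0.0, -0.0, -1.0]]
ft_force: [-2.2, 1.3, 1.7]
opening: -0.0004
gripper_force: 1.1
```

Emit:
play_rows --steps '[{"slide": [0,0.008,0],"angular": [0,0,0]},{"slide": [0,0.016,0],"angular": [0,0,0]}]'

```text
time: 4.2
eef_pos: [0.4986, 0.1285, 0.0485]
ee_rot: [[0.291, 0.957, -0.0], [0.957, -0.291, 0.0], [0.0, -0.0, -1.0]]
ft_force: [-2.0, 0.2, 1.4]
opening: 0.0
gripper_force: 1.1
```

```bash
python3 -c "
from h import *
s=bot.read_state();print(s['time'],ing(s['eef_pos']),s['ft_force'],s['torque'],s['joint_efforts'])"
```

```text
4.2 [0.0613 0.0008 0.0485] [-1.95024124  0.20423142  1.35927516] [ 0.09573326  0.37920907 -0.06817303] [-5.70599958e-01 -4.39923584e+01  4.85193765e+01 -9.03516412e-01
 -1.75483832e-01  1.41021452e-02]
```

Emit:
play_rows --steps '[{"slide": [0,0.006,0],"angular": [0,0,0]},{"slide": [0,0.012,0],"angular": [0,0,0]}]'

```text
time: 4.4
eef_pos: [0.5006, 0.1279, 0.0484]
ee_rot: [[0.291, 0.957, -0.002], [0.957, -0.291, 0.001], [-0.0, -0.002, -1.0]]
ft_force: [-11.2, 2.9, 8.9]
opening: -0.0001
gripper_force: 6.3
```

Emit:
play_rows --steps '[{"slide": [0,0.004,0],"angular": [0,0,0]},{"slide": [0,0.008,0],"angular": [0,0,0]}]'

```text
time: 4.6
eef_pos: [0.5008, 0.1279, 0.0483]
ee_rot: [[0.29, 0.957, -0.006], [0.957, -0.29, 0.001], [-0.0, -0.006, -1.0]]
ft_force: [-21.0, 4.9, 17.1]
opening: 0.0002
gripper_force: 10.9
```

Emit:
play_rows --steps '[{"slide": [0,0.004,0],"angular": [0,0,0]},{"slide": [0,0.004,0],"angular": [0,0,0]}]'

```text
time: 4.8
eef_pos: [0.5008, 0.1279, 0.0483]
ee_rot: [[0.29, 0.957, -0.007], [0.957, -0.29, 0.002], [-0.001, -0.008, -1.0]]
ft_force: [-22.5, 5.1, 18.3]
opening: -0.0004
gripper_force: 11.9
```

The force rose from about 2 N to 22 N while the motion stopped, so the jaw is pressing the plate. I'll back off and go up and over the plate.

Emit:
play_rows --steps '[{"slide": [0,-0.06,0],"angular": [0,0,0]},{"slide": [0,-0.12,0],"angular": [0,0,0]},{"slide": [0,-0.12,-0.2],"angular": [0,0,0]},{"slide": [0,-0.12,-0.4],"angular": [0,0,0]},{"slide": [0,-0.12,-0.5],"angular": [0,0,0]}]' --claw 0.25

```text
time: 5.3
eef_pos: [0.4772, 0.1355, 0.178]
ee_rot: [[0.291, 0.957, 0.006], [0.957, -0.291, -0.0], [0.002, 0.005, -1.0]]
ft_force: [1.8, 0.0, 0.6]
opening: 0.0534
gripper_force: 0.0
```

Emit:
play_rows --steps '[{"slide": [0,0,0],"angular": [0,0,0]},{"slide": [0,0,0],"angular": [0,0,0]}]'

```text
time: 5.5
eef_pos: [0.4763, 0.1354, 0.1738]
ee_rot: [[0.291, 0.957, 0.002], [0.957, -0.291, -0.0], [0.0, 0.002, -1.0]]
ft_force: [-0.7, 0.3, -0.3]
opening: 0.0535
gripper_force: 0.0
```

```bash
python3 - <<'E'
from h import *
s=bot.read_state();print(s["time"],ing(s["eef_pos"]),s["opening"],s["ft_force"])
i=bot.read_camera("wrist");cv2.imwrite("pics/w2.png",cv2.resize(i,(800,600),interpolation=cv2.INTER_CUBIC))
for n,(x,y,z) in dict(fixface=(-.06,.03,.04),jawface=(-.05,.03,.04),pfar=(-.05,-.055,.075),pfar2=(-.06,-.055,.075),pnear=(-.05,.041,.075),tab=(.045,0,.052)).items(): print(n,(proj("wrist",g(x,y,z))*1.5625).round())
plan([(g(-.055,-.008,.18),RD),(g(-.055,-.008,.065),RD)])
E
```

```text
5.5 [0.0847 0.0007 0.1738] 0.05351903159359838 [-0.6620607   0.28579815 -0.33066853]
fixface [647. 347.]
jawface [630. 347.]
pfar [694. 202.]
pfar2 [716. 202.]
pnear [659. 394.]
tab [469. 304.]
slide [0.036, 0.561, -0.029] angular [-0.0, 0.0, -0.0] rows 2.8
slide [0.0, 0.001, 0.46] angular [-0.0, 0.0, -0.0] rows 2.3
```

View pics/w2.png

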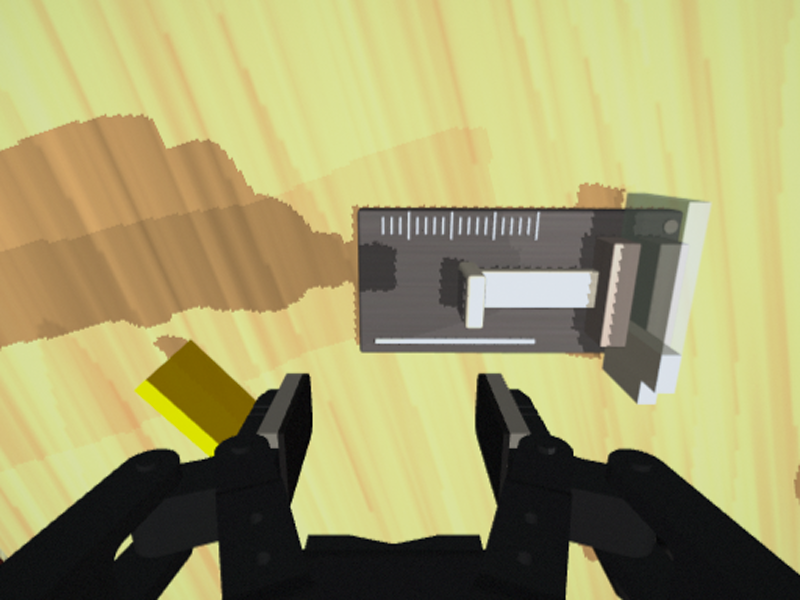

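The jaw is shut on the plate at x≈630. The plate's top edge runs from (700,200) to (665,392), within about 2 mm of my model, with the notch at the lower end. I'll descend and grip.

Emit:
play_rows --steps '[{"slide": [0.036,0.2,-0.029],"angular": [0,0,0]},{"slide": [0.036,0.4,-0.029],"angular": [0,0,0]},{"slide": [0.036,0.556,-0.029],"angular": [0,0,0]},{"slide": [0.036,0.556,-0.029],"angular": [0,0,0]},{"slide": [0.036,0.556,-0.029],"angular": [0,0,0]}]'

```text
time: 6.05
eef_pos: [0.6106, 0.1033, 0.178]
ee_rot: [[0.292, 0.957, -0.004], [0.957, -0.292, 0.0], [-0.001, -0.004, -1.0]]
ft_force: [-0.1, 0.9, -0.4]
opening: 0.0532
gripper_force: 0.0
```

Emit:
play_rows --steps '[{"slide": [0,0,0.15],"angular": [0,0,0]},{"slide": [0,0,0.3],"angular": [0,0,0]},{"slide": [0,0,0.4],"angular": [0,0,0]},{"slide": [0,0,0.46],"angular": [0,0,0]},{"slide": [0,0,0.46],"angular": [0,0,0]}]'

```text
time: 6.55
eef_pos: [0.6091, 0.1042, 0.0637]
ee_rot: [[0.29, 0.957, -0.004], [0.957, -0.29, 0.0], [-0.001, -0.004, -1.0]]
ft_force: [0.4, -0.5, -0.1]
opening: 0.0527
gripper_force: 0.0
```

```bash
python3 - <<'E'
from h import *
s=bot.read_state();print(s["time"],ing(s["eef_pos"]),s["opening"],s["ft_force"])
E
```

```text
6.55 [-0.0515 -0.0079  0.0637] 0.05274687878738636 [ 0.43006133 -0.54671059 -0.12982401]
```

Emit:
play_rows --steps '[{"slide": [0,0.01,0],"angular": [0,0,0]},{"slide": [0,0.01,0],"angular": [0,0,0]}]'

```text
time: 6.75
eef_pos: [0.6151, 0.1029, 0.068]
ee_rot: [[0.291, 0.957, 0.003], [0.957, -0.291, -0.0], [0.001, 0.003, -1.0]]
ft_force: [-0.5, -0.2, 1.0]
opening: 0.0535
gripper_force: 0.0
```

Emit:
play_rows --steps '[{"slide": [0,0,0],"angular": [0,0,0]},{"slide": [0,0,0],"angular": [0,0,0]},{"slide": [0,0,0],"angular": [0,0,0]},{"slide": [0,0,0],"angular": [0,0,0]},{"slide": [0,0,0],"angular": [0,0,0]}]' --claw -1

```text
time: 7.25
eef_pos: [0.6123, 0.1035, 0.0665]
ee_rot: [[0.291, 0.957, -0.003], [0.957, -0.291, 0.001], [0.0, -0.003, -1.0]]
ft_force: [-10.6, 1.7, 10.4]
opening: 0.0095
gripper_force: 59.9
```

```bash
python3 - <<'E'
from h import *
s=bot.read_state();print(s["time"],ing(s["eef_pos"]),s["opening"],s["ft_force"],s["gripper_force"])
E
```

```text
7.25 [-0.0548 -0.0083  0.0665] 0.009450778006417443 [-10.64374023   1.65064565  10.38618366] 59.92968678474426
```

Emit:
play_rows --steps '[{"slide": [0,-0.005,0],"angular": [0,0,0]},{"slide": [0,-0.005,-0.03],"angular": [0,0,0]},{"slide": [0,-0.005,-0.1],"angular": [0,0,0]},{"slide": [0,-0.005,-0.22],"angular": [0,0,0]},{"slide": [0,-0.005,-0.36],"angular": [0,0,0]}]'

```text
time: 7.75
eef_pos: [0.6118, 0.1033, 0.1561]
ee_rot: [[0.291, 0.957, -0.002], [0.957, -0.291, 0.0], [-0.0, -0.002, -1.0]]
ft_force: [0.6, 0.1, -0.5]
opening: 0.0088
gripper_force: 58.6
```

Emit:
play_rows --steps '[{"slide": [0,0,-0.12],"angular": [0,0,0]},{"slide": [0,0,-0.25],"angular": [0,0,0]},{"slide": [0,0,-0.36],"angular": [0,0,0]},{"slide": [0,0,-0.4],"angular": [0,0,0]},{"slide": [0,0,-0.4],"angular": [0,0,0]}]'

```text
time: 8.25
eef_pos: [0.6133, 0.1032, 0.2573]
ee_rot: [[0.291, 0.957, 0.003], [0.957, -0.291, -0.0], [0.001, 0.003, -1.0]]
ft_force: [1.3, 0.1, -1.6]
opening: 0.0092
gripper_force: 58.6
```

```bash
cat >> h.py <<'E'
def tip(deg,head=-16.87):
    a=np.radians(deg);h=np.array([np.cos(np.radians(head)),np.sin(np.radians(head)),0]);u=np.array([0,0,1.])
    z=-np.cos(a)*u+np.sin(a)*h;y=np.sin(a)*u+np.cos(a)*h;return np.stack([np.cross(y,z),y,z],1)
LAB=np.array([-.0413,.005,.0275])
E
python3 - <<'E'
from h import *
s=bot.read_state();print(s["time"],s["eef_pos"],s["opening"],s["gripper_force"],s["ft_force"],np.round(s["joint_pos"],2))
pts=[]
for c in["top","scene"]:
    i=cv2.imread(f"pics/{c}0.png");hs=cv2.cvtColor(i,cv2.COLOR_BGR2HSV)
    x0,y0=(300,165) if c=="top" else (150,200)
    r=hs[y0:y0+65,x0:x0+65];m=((r[...,1]<60)&(r[...,2]>110)).astype(np.uint8)
    cs,_=cv2.findContours(m,cv2.RETR_EXTERNAL,cv2.CHAIN_APPROX_NONE);k=max(cs,key=cv2.contourArea)
    w=np.array([at_z(c,x0+q[0][0],y0+q[0][1],.012)[:2] for q in k],np.float32)
    print(c,cv2.minEnclosingCircle(w),cv2.fitEllipse(w))
E
```

```text
8.25 [0.61327924 0.10323229 0.25730107] 0.009177683236961911 58.60727548599243 [ 1.2903534   0.12185607 -1.61851622] [-0.04  0.17  0.18  1.57  0.    1.82]
top ((0.6297627687454224, -0.21594132483005524), 0.07202029228210449) ((0.6253131628036499, -0.22609323263168335), (0.10529252886772156, 0.12944483757019043), 155.41293334960938)
scene ((0.6234095096588135, -0.23150978982448578), 0.06034844368696213) ((0.6239539384841919, -0.23112519085407257), (0.10977451503276825, 0.11588714271783829), 90.68077087402344)
```

```bash
python3 - <<'E'
from h import *
R=tip(65);p=np.array([.624,-.230,.19])-R@LAB;print(p)
plan([((.57,-.06,.30),tip(40)),(p+[0,0,.05],R),(p,R)])
E
```

```text
[ 0.61011225 -0.18263128  0.19709046]
slide [-0.675, 0.025, -0.171] angular [-0.221, -0.0, -0.0] rows 4.6
slide [-0.423, 0.092, 0.352] angular [-0.139, 0.0, -0.0] rows 2.9
slide [0.0, -0.182, 0.084] angular [-0.0, 0.0, -0.0] rows 1.0
```

Emit:
play_rows --steps '[{"slide": [-0.1,0.004,-0.04],"angular": [-0.044,0,0]},{"slide": [-0.25,0.01,-0.08],"angular": [-0.088,0,0]},{"slide": [-0.42,0.015,-0.12],"angular": [-0.132,0,0]},{"slide": [-0.57,0.02,-0.15],"angular": [-0.177,0,0]},{"slide": [-0.675,0.025,-0.171],"angular": [-0.221,0,0]}]'

```text
time: 8.75
eef_pos: [0.5739, -0.0412, 0.2936]
ee_rot: [[0.29, 0.83, 0.476], [0.957, -0.254, -0.138], [0.006, 0.496, -0.868]]
ft_force: [-0.0, 0.0, 0.0]
opening: 0.0091
gripper_force: 58.7
```

Emit:
play_rows --steps '[{"slide": [-0.09,0.02,0.07],"angular": [-0.03,0,0]},{"slide": [-0.2,0.045,0.17],"angular": [-0.065,0,0]},{"slide": [-0.32,0.07,0.27],"angular": [-0.105,0,0]},{"slide": [-0.423,0.092,0.352],"angular": [-0.139,0,0]},{"slide": [-0.423,0.092,0.352],"angular": [-0.139,0,0]}]'

```text
time: 9.25
eef_pos: [0.6308, -0.1689, 0.2147]
ee_rot: [[0.294, 0.574, 0.765], [0.956, -0.185, -0.229], [0.01, 0.798, -0.602]]
ft_force: [-0.7, 0.9, -2.7]
opening: 0.009
gripper_force: 58.9
```

Emit:
play_rows --steps '[{"slide": [0,-0.06,0.028],"angular": [0,0,0]},{"slide": [0,-0.12,0.056],"angular": [0,0,0]},{"slide": [0,-0.182,0.084],"angular": [0,0,0]},{"slide": [0,-0.182,0.084],"angular": [0,0,0]},{"slide": [0,-0.182,0.084],"angular": [0,0,0]}]'

```text
time: 9.75
eef_pos: [0.6283, -0.1645, 0.1781]
ee_rot: [[0.289, 0.569, 0.77], [0.957, -0.178, -0.228], [0.007, 0.803, -0.596]]
ft_force: [-0.1, -0.3, -1.0]
opening: 0.0092
gripper_force: 58.9
```

```bash
python3 - <<'E'
from h import *
s=bot.read_state();R=np.array(s["ee_rot"]);print(s["time"],s["eef_pos"],s["opening"],s["gripper_force"],np.round(s["joint_pos"],2))
L=s["eef_pos"]+R@LAB;print("label",L.round(4),"tilt",np.degrees(np.arcsin(R[2,1])))
a=bot.read_camera("scene");b=bot.read_camera("wrist")
print(proj("scene",L),proj("wrist",L))
u,v=proj("scene",L).astype(int)
f=lambda i:cv2.resize(i,(400,400),interpolation=cv2.INTER_CUBIC)
cv2.imwrite("pics/f1.png",np.hstack([f(a[v-60:v+60,u-60:u+60]),cv2.resize(b,(400,300)) if 0 else f(b)]))
plan([(s["eef_pos"]+np.array([.624,-.230,.19])-L,tip(65))])
E
```

```text
9.75 [ 0.62832211 -0.16454061  0.17807517] 0.009232275361142848 58.87344002723694 [-0.55 -0.84 -1.09  0.41  0.21  1.42]
label [ 0.6404 -0.2112  0.1654] tilt 53.40179161037976
[186.1063823  187.71818179] [256.8362754  310.52167236]
slide [-0.089, 0.049, -0.09] angular [-0.064, -0.001, -0.002] rows 1.3
```

View pics/f1.png

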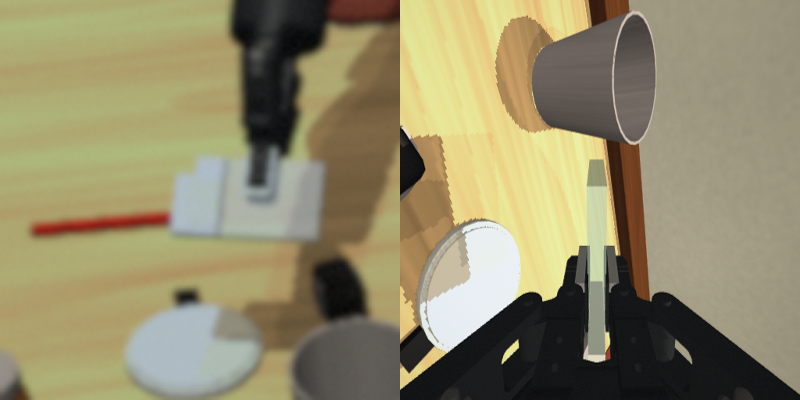

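The plate is held label side up, with the notch at top left in the scene crop at about (185,165). Joints 2 and 3 are at their limits, so I'll swing the heading sideways to bring the label over the pad.

```bash
python3 - <<'E'
from h import *
R=tip(57,-50);p=np.array([.624,-.230,.187])-R@LAB;print(p)
plan([(p,R)])
E
```

```text
[ 0.63906231 -0.18369916  0.19778422]
slide [-0.059, 0.095, 0.006] angular [-0.019, -0.153, 0.103] rows 3.9
```

Emit:
play_rows --steps '[{"slide": [-0.02,0.03,0],"angular": [-0.005,-0.038,0.026]},{"slide": [-0.03,0.06,0.002],"angular": [-0.01,-0.076,0.052]},{"slide": [-0.05,0.08,0.004],"angular": [-0.015,-0.115,0.077]},{"slide": [-0.059,0.095,0.006],"angular": [-0.019,-0.153,0.103]},{"slide": [-0.059,0.095,0.006],"angular": [-0.019,-0.153,0.103]}]'

```text
time: 10.35
eef_pos: [0.6399, -0.1824, 0.1955]
ee_rot: [[0.767, 0.354, 0.536], [0.642, -0.418, -0.643], [-0.003, 0.837, -0.548]]
ft_force: [0.2, 0.1, -1.5]
opening: 0.0091
gripper_force: 59.0
```

```bash
cat > st.py <<'E'
from h import *
s=bot.read_state();R=np.array(s["ee_rot"]);print(s["time"],s["eef_pos"],s["gripper_force"],np.round(s["joint_pos"],2),np.round(s["qvel"],3))
L=s["eef_pos"]+R@LAB;print("label",L.round(4),"tilt",np.degrees(np.arcsin(R[2,1])),"head",np.degrees(np.arctan2(R[1,2],R[0,2])))
plan([(np.array([.624,-.230,.187])-tip(57,-50)@LAB,tip(57,-50))])
E
python3 st.py
```

```text
10.35 [ 0.63993823 -0.18244847  0.19554579] 58.95938515663147 [-0.27 -0.52 -0.88  0.31 -0.5   1.93] [-0.051 -0.107 -0.075  0.01   0.191 -0.147]
label [ 0.6248 -0.2287  0.1848] tilt 56.801501225770174 head -50.19302529204957
slide [-0.006, 0.008, -0.004] angular [-0.001, 0.001, 0.001] rows 0.1
```

Emit:
play_rows --steps '[{"slide": [0,0,0],"angular": [0,0,0]},{"slide": [0,0,0],"angular": [0,0,0]},{"slide": [0,0,0],"angular": [0,0,0]},{"slide": [0,0,0],"angular": [0,0,0]},{"slide": [0,0,0],"angular": [0,0,0]}]'

```text
time: 10.85
eef_pos: [0.6383, -0.1844, 0.1965]
ee_rot: [[0.767, 0.352, 0.537], [0.642, -0.418, -0.643], [-0.002, 0.838, -0.546]]
ft_force: [-0.5, 0.3, -1.3]
opening: 0.0089
gripper_force: 59.0
```

```bash
python3 st.py; python3 - <<'E'
from h import *
s=bot.read_state();R=np.array(s["ee_rot"]);out=[]
for c in["scene","top"]:
    i=bot.read_camera(c);L=s["eef_pos"]+R@LAB;u,v=proj(c,L).astype(int);print(c,u,v)
    k=6.66;i=cv2.resize(i[v-30:v+30,u-30:u+30],(400,400),interpolation=cv2.INTER_CUBIC)
    C=L-R@np.array([-.033,.005,.006])
    for x,z in[(-55,-30),(-55,30),(55,30),(55,-30),(33,-6)]: # plate frame x,z mm, label face
        q=proj(c,C+R@np.array([-x/1e3,.005,-z/1e3]))-[u-30,v-30];cv2.circle(i,tuple(int(a*k) for a in q),4,(0,0,255),1)
    q=proj(c,[.624,-.23,.012])-[u-30,v-30];cv2.circle(i,tuple(int(a*k) for a in q),5,(255,0,0),2);out.append(i)
cv2.imwrite("pics/f2.png",np.hstack(out))
E
```

```text
10.85 [ 0.63829986 -0.18444858  0.19647059] 58.9636105298996 [-0.28 -0.53 -0.89  0.31 -0.49  1.93] [ 0.006  0.01   0.005 -0.001 -0.003  0.002]
label [ 0.6232 -0.2307  0.1857] tilt 56.88701912712537 head -50.124167970658156
slide [0.004, 0.004, -0.003] angular [-0.001, 0.001, 0.0] rows 0.0
scene 176 177
top 337 179
```

View pics/f2.png

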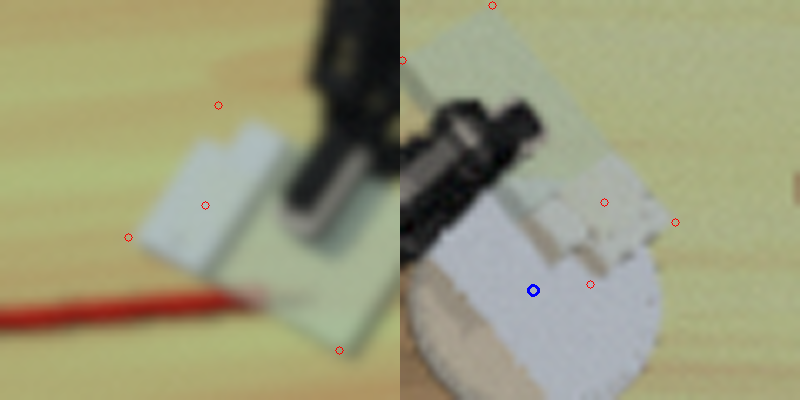

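The label side faces up with the frosted, notched end over the pad. The model corners sit within about 3 mm of the picture: left corner predicted at (128,237), seen at (138,240). I'll make a small trim along tool −x, settle and hand in.

Emit:
play_rows --steps '[{"slide": [-0.006,0.004,-0.003],"angular": [0,0,0]},{"slide": [-0.006,0.004,-0.003],"angular": [0,0,0]},{"slide": [-0.006,0.004,-0.003],"angular": [0,0,0]},{"slide": [-0.006,0.004,-0.003],"angular": [0,0,0]},{"slide": [-0.006,0.004,-0.003],"angular": [0,0,0]}]'

```text
time: 11.45
eef_pos: [0.6373, -0.1848, 0.197]
ee_rot: [[0.767, 0.353, 0.537], [0.642, -0.418, -0.643], [-0.002, 0.837, -0.547]]
ft_force: [-0.1, -0.1, -1.3]
opening: 0.0095
gripper_force: 59.0
```

Emit:
play_rows --steps '[{"slide": [0,0,0],"angular": [0,0,0]},{"slide": [0,0,0],"angular": [0,0,0]},{"slide": [0,0,0],"angular": [0,0,0]},{"slide": [0,0,0],"angular": [0,0,0]},{"slide": [0,0,0],"angular": [0,0,0]}]'

```text
time: 11.95
eef_pos: [0.6373, -0.1849, 0.1971]
ee_rot: [[0.767, 0.353, 0.537], [0.642, -0.418, -0.643], [-0.002, 0.837, -0.547]]
ft_force: [1.8, -0.1, -0.6]
opening: 0.0094
gripper_force: 59.0
```

```bash
python3 st.py; python3 -c "
from rig import bot
print(bot.finish_job())"
```

```text
11.95 [ 0.63728916 -0.1848697   0.19707681] 58.96495521068573 [-0.28 -0.53 -0.89  0.31 -0.49  1.92] [-0.001 -0.001 -0.001 -0.001 -0.    -0.   ]
label [ 0.6221 -0.2312  0.1863] tilt 56.841883634680265 head -50.13731419644911
slide [0.008, 0.003, -0.001] angular [-0.001, 0.001, 0.0] rows 0.0
the job is handed in; nothing more can be done
None
```

The job is handed in (no verdict came back): I pushed the jaw shut on the plate until it pressed at about 22 N, lifted the plate out, and now hold it steady with its label side up, tipped about 57° from standing and centred to within a few mm by my estimate, about 17 cm above the light pad.

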